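Sweep the wood slices into the corral

TASK

Clear the craft table: sweep all three loose wood slices across the tabletop into the three-sided wooden corral, so that each lies flat on the table and wholly inside, none sticking out of the open mouth or lying on another. Only push them along the table with the outside of the fingers, do not pick them up, and leave the jar, the spool and the potted plant standing where they are.

Things in the scene. Friction and masses are not known exactly. Their poses are not given: they have to be found in the camera images.
- corral: dark wooden three-sided frame fixed to the table, no floor (the tabletop runs straight in), no top. Inside 190 mm wide and 110 mm deep; walls 12 mm thick, 28 mm high. Origin: on the tabletop at the middle of its open mouth; its +x axis points straight into the frame (back wall's inner face at x = 110 mm), y runs across the mouth (side walls' inner faces at y = -95 and +95 mm), z up. It stands on the robot's right and its mouth opens roughly towards the robot's left.
- slice_small: round slice of a branch, used as a craft blank: a flat disc 44 mm in diameter and 14 mm thick, dark bark edge, pale wood face; lies loose and flat on the table. Origin: centre of its underside; z up (its yaw means nothing). About 16 g.
- slice_medium: round slice of a branch, used as a craft blank: a flat disc 52 mm in diameter and 14 mm thick, dark bark edge, pale wood face; lies loose and flat on the table. Origin: centre of its underside; z up (its yaw means nothing). About 22 g.
- slice_large: round slice of a branch, used as a craft blank: a flat disc 60 mm in diameter and 14 mm thick, dark bark edge, pale wood face; lies loose and flat on the table. Origin: centre of its underside; z up (its yaw means nothing). About 30 g.
- jar: bystander: closed glass jar with a steel lid, 48 mm diameter, 60 mm high, standing loose. Origin: centre of its underside.
- spool: bystander: empty wooden spool, 42 mm diameter, 48 mm high, standing loose. Origin: centre of its underside.
- pot: bystander: small terracotta pot with a succulent, 56 mm diameter, 70 mm high with its leaves, standing loose. Origin: centre of its underside.

How it is judged (in metres and radians):
At the end, for the whole second after the job is handed in: All three slices lie flat on the table (underside below 6 mm, tilt under 0.12 rad) and at rest, wholly inside the corral (no more than 3 mm of any slice sticks out of the mouth line); the jar, spool and pot stand upright within 15 mm of where they stood (x of slice_small in the frame of corral between 0.019 and 0.11 m and y of slice_small in the frame of corral between -0.095 and 0.095 m and height (world z) of each of slice_small, slice_medium, slice_large below 0.006 m and angle between each of slice_small, slice_medium, slice_large's own z axis and vertical below 0.12 rad and linear speed of each of slice_small, slice_medium, slice_large below 0.01 m/s and x of slice_medium in the frame of corral between 0.023 and 0.11 m and y of slice_medium in the frame of corral between -0.095 and 0.095 m and x of slice_large in the frame of corral between 0.027 and 0.11 m and y of slice_large in the frame of corral between -0.095 and 0.095 m and distance of each of jar, spool, pot from where it was at the start of the episode below 0.015 m and angle between each of jar, spool, pot's own z axis and vertical below 0.3 rad); the robot touches nothing.
It fails at once if a wood slice is lifted off the table instead of being pushed along it (underside's centre more than 20 mm up) (height (world z) of any of slice_small, slice_medium, slice_large above 0.02 m).
It fails at once if the jar, spool or pot is shifted by more than 15 mm or tipped over (distance of any of jar, spool, pot from where it was at the start of the episode above 0.015 m or angle between any of jar, spool, pot's own z axis and vertical above 0.3 rad).
It also fails if it takes over 72 s, if anything falls off the work surface, if the arm or the gripper's body presses on something with over 40 N, if the wrist force passes 120 N, or if a joint passes its speed limit or range.

ROBOT

A 6-joint arm with a two-finger parallel gripper is mounted at the origin on the work surface. World frame = base frame: x ahead of the robot, y to its left, z up, the work surface at z = 0. Lengths are in mm, angles in rad, forces in N, time in s.
With the tool pointing down it reaches from about 275 to 975 mm from the base axis. Payload 8.4 kg.
Tool frame: the origin (TCP) lies on the centre line of the jaws, within the pads' length; the fingertips stand nose_length ahead of it and the grasp point (between the pads) lies 11 mm behind it (nose_length is the distance from the TCP to the fingertips, in mm); y points along the fingers, x is the direction in which the jaws open and shut, and the axes are right-handed (so a half turn about y gives the same grasp; the last joint's range is limited). The gripper opens to 92 mm and grips with 3 to 60 N. Pads are 20 mm wide; open, the fingers measure 128 mm over their backs; the gripper's body (75 mm by 189 mm) begins 69 mm behind the grasp point.
Start: joints at [1.185, 0.353, 1.633, -0, 1.155, -0.002], TCP at [234.028, 579.533, 222.583] pointing down, gripper open.
Joint ranges: [-2.63, 2.63], [-0.92, 2.1], [0.06, 2.66], [-1.3, 4.44], [0, 2.69], [-3.02, 3.02]. Speed limits (rad/s): [2.22, 2.22, 2.79, 3.14, 3.14, 3.14].

INTERFACE

Orientations are given as a unit quaternion [w, x, y, z].
In Python, from station import state, capture, hand_in, nose_length gives the robot as it stands.
- The arm moves only by the tool step_arm, never from a script. Its argument "rows" is a list of rows, each a list of 7 numbers: the turn, a rotation vector about the tool's x, y, z in rad, then the shift along the tool's x, y, z in m, then the finger opening in m, from 0 to 0.0919. In form: [[ax, ay, az, dx, dy, dz, jaw], ...]. A call has 1 to 12 rows; each row shifts and turns the pose as measured when the row begins, along the tool's axes as they then stand; what a row does not reach is not made up. A row lasts 1/10 s, in which the tool goes at most 50 mm and 8.59 degrees, less where a joint would pass 70% of its speed; a pose out of reach is approached as far as the arm can. A call is refused whole if a number of a shift passes 0.05 or a number of a turn 0.15, either way. A call with a gripper value outside its range is refused whole. The fingers move at their own pace and stop on an object; "squeeze" is the grip in N (left out, the last holds). Time passes only in rows, so rows that do not move let the fingers close. It gives the time, the measured TCP pose, the force and the opening at its end, in the units of the state.
- state(): the state, without advancing time (a new reading comes with each control period).
- capture(name): name is "scene" or "side" or "wrist"; returns a dict with "pixels" (480x640x3 uint8, red, green, blue), "mtx" (3x3 intrinsics, pixels), "rvec" (rotation vector, rad) and "tvec" (3), from world to camera coordinates, as OpenCV has them; the wrist camera has in their place "hand_eye" (4x4, takes a point from camera to tool coordinates, whose origin is the TCP and whose axes are the tool frame's). Camera axes: x right, y down, z forward; pixel columns grow to the right and rows downward; lengths in mm; the calibration is good to about 2 mm. A picture is of the moment at which its call begins: read the wrist's pose just before it. There is no depth.
- hand_in(): hands the job in, once; it reports no verdict.
The state is a dict: "t": time; "q": joint angles; "qvel": joint speeds; "tau": joint torques, N m; "eef_pos": TCP position; "tcp_rot": TCP orientation; "force": force on the tool from outside, world axes, zero at the start; "wrist_torque": the same for the moment, N m; "width": finger opening in mm.
Only numpy, scipy, OpenCV 4.12 (cv2) and the standard library are available. Lean on these libraries where they do the work, as an engineer would, in place of code of your own. Each camera call takes 0.05 s, during which the arm holds its last target.

## Working session

There is one attempt and no reset: what is moved stays moved. The work goes in short steps, Python scripts to look and compute and a tool call to move; the robot and the scene stay as the last step left them, time stands still between calls to the robot, and variables do not carry over. Pictures are saved under pics/ and viewed, and the job is handed in when it is done.

Besides the shell and the picture viewer there is one more tool, called after ">>>" in YAML: its name, and indented under it one key for each argument. step_arm: Moves the arm, as the interface text tells. Its arguments: {"type":"object","properties":{"rows":{"type":"array"},"squeeze":{"type":"number"}},"required":["rows"]}

```bash
ls; mkdir -p pics; python3 - <<'E'
from station import state,capture,nose_length
import cv2
print(nose_length if not callable(nose_length) else nose_length())
s=state();print(s)
for n in("scene","side"):
    c=capture(n);cv2.imwrite(f"pics/{n}0.png",c["pixels"][:,:,::-1]);print(c["mtx"],c["rvec"],c["tvec"])
E
```

```text
pics
8.0
{'t': 0.0, 'q': array([ 1.18464513e+00,  3.53646975e-01,  1.63412343e+00,  8.87200427e-06,
        1.15523224e+00, -2.38958942e-03]), 'qvel': array([-0.00139998,  0.00073768, -0.00030022,  0.00080463,  0.00041709,
       -0.00123186]), 'tau': array([-6.22266707e-04, -5.93860710e+01, -3.34209502e+01,  6.95872447e-02,
        2.36322015e-02, -8.97913628e-05]), 'eef_pos': array([233.81257125, 579.08602852, 221.86901572]), 'tcp_rot': array([-0.58590153,  0.5864524 ,  0.39505422, -0.39588525]), 'force': array([ 0.51868223,  0.66217247, -0.4804727 ]), 'wrist_torque': array([-0.0427549 , -0.02495545,  0.05782556]), 'width': 91.92063033418026}
[[480.67408204   0.         322.19391842]
 [  0.         480.67408204 246.5974382 ]
 [  0.           0.           1.        ]] [ 2.4791231   0.79948774 -0.24187826] [-504.46868054 -199.81600373 1107.28106445]
[[460.39262864   0.         318.55292883]
 [  0.         460.39262864 229.71184554]
 [  0.           0.           1.        ]] [ 0.11516965 -2.68433266  1.50568817] [544.87420449  -9.97528553 750.14559288]
```

View pics/scene0.png

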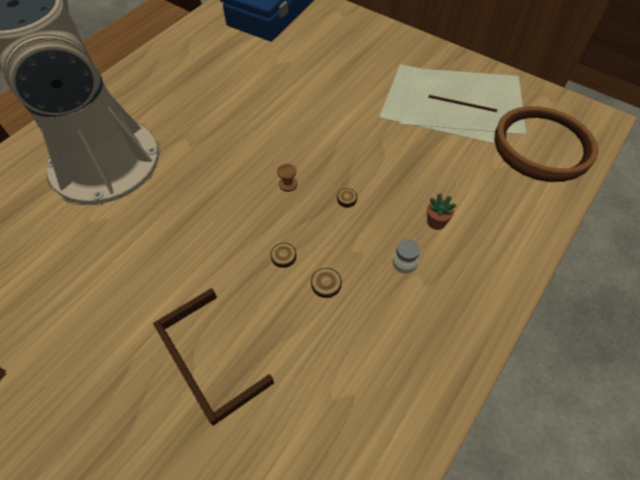

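View pics/side0.png

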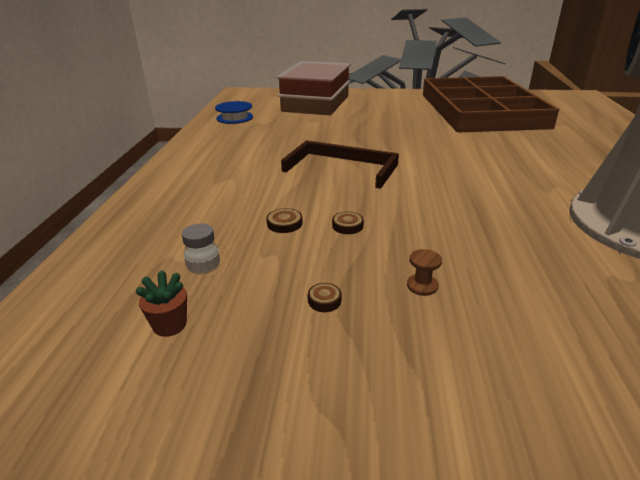

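Scene view: the spool is at (288,178), and the slices are small (347,197), medium (284,254) and large (326,282). The jar is at (406,255) and the pot at (440,211). The corral's corners are at about (213,292), (158,324), (213,420) and (271,379). Next I'll measure these with masks in both views.

```bash
cat > h.py <<'E'
import cv2,numpy as np
from station import state,capture,nose_length
def ray(c,uv,z):
    R=cv2.Rodrigues(np.array(c["rvec"],float))[0];t=np.array(c["tvec"],float).ravel()
    p=cv2.undistortPoints(np.array([[uv]],float),c["mtx"],None)[0,0]
    d=R.T@np.array([p[0],p[1],1]);o=-R.T@t
    return (o+d*(z-o[2])/d[2])
def blobs(c,sat=None,thr=75,amin=40):
    g=cv2.cvtColor(c["pixels"],cv2.COLOR_RGB2HSV)
    m=(g[:,:,2]<thr).astype(np.uint8)*255
    return m
def slices(c,rois,thr=100):
    out=[]
    for (u,v,r) in rois:
        g=c["pixels"][:,:,0]
        m=np.zeros(g.shape,np.uint8);u,v=int(u),int(v)
        m[v-r:v+r,u-r:u+r]=(g[v-r:v+r,u-r:u+r]<thr)*255
        cs,_=cv2.findContours(m,cv2.RETR_EXTERNAL,cv2.CHAIN_APPROX_NONE)
        k=max(cs,key=cv2.contourArea)
        x,y,w,h=cv2.boundingRect(k)
        M=cv2.moments(cv2.convexHull(k));ce=(M["m10"]/M["m00"],M["m01"]/M["m00"])
        out.append((ce,(w,h),ray(c,ce,7).round(1)))
    return out
E
python3 - <<'E'
from h import *
a=capture("scene");b=capture("side")
for n,c,R in(("scene",a,[(347,197,17),(284,254,20),(326,282,22)]),("side",b,[(325,296,25),(348,222,22),(285,220,24)])):
    for o in slices(c,R):print(n,o)
    m=((c["pixels"][:,:,0]<85)*255).astype(np.uint8)
    mm=np.zeros_like(m)
    x0,x1,y0,y1=(140,285,280,435) if n=="scene" else (275,410,135,195)
    mm[y0:y1,x0:x1]=m[y0:y1,x0:x1]
    cs,_=cv2.findContours(mm,cv2.RETR_EXTERNAL,cv2.CHAIN_APPROX_NONE);k=max(cs,key=cv2.contourArea)
    P=cv2.approxPolyDP(k,2.5,True)[:,0];print(P.tolist())
    for p in P: print(p,ray(c,p.astype(float),28)[:2].round(),ray(c,p.astype(float),0)[:2].round())
# bystanders
for nm,uv,z in(("jar lid",(407,246),60),("jar base",(406,263),8),("spool top",(287,170),48),("spool base",(288,185),3),("pot rim",(440,214),40)):
    print(nm,ray(a,uv,z)[:2].round())
for nm,uv,z in(("jar lid",(198,231),60),("spool top",(425,258),48),("spool base",(423,284),3),("pot base",(168,324),6)):
    print(nm,ray(b,uv,z)[:2].round())
c=cv2.resize(a["pixels"][140:440,140:480,::-1],None,fx=2.3,fy=2,interpolation=3)
cv2.imwrite("pics/crop1.png",cv2.resize(a["pixels"][150:430,140:480,::-1],None,fx=2.1,fy=2.1,interpolation=2))
E
```

```text
scene ((346.6674660271782, 200.10871302957634), (20, 14), array([524.9, 224.8,   7. ]))
scene ((284.1844708209693, 258.2467853610286), (26, 20), array([505.6,  33.3,   7. ]))
scene ((325.8823953823954, 287.02561327561324), (31, 19), array([610.3,  29.5,   7. ]))
[[210, 289], [154, 325], [205, 415], [214, 424], [273, 381], [268, 375], [212, 411], [164, 330], [216, 296]]
[210 289] [ 443. -108.] [ 429. -101.]
[154 325] [ 411. -220.] [ 395. -217.]
[205 415] [ 593. -281.] [ 584. -280.]
[214 424] [ 614. -283.] [ 606. -282.]
[273 381] [ 647. -174.] [ 640. -169.]
[268 375] [ 634. -171.] [ 626. -166.]
[212 411] [ 598. -270.] [ 589. -268.]
[164 330] [ 432. -216.] [ 418. -213.]
[216 296] [ 462. -113.] [ 448. -106.]
side ((324.22859517871984, 297.3636741479634), (35, 30), array([517.6, 233.7,   7. ]))
side ((347.7273877292852, 223.7289690069576), (32, 21), array([495.1,  45.2,   7. ]))
side ((284.037037037037, 221.66107114308554), (37, 21), array([600.4,  45.5,   7. ]))
[[281, 160], [282, 171], [287, 171], [308, 153], [383, 164], [376, 175], [376, 187], [380, 188], [397, 165], [398, 154], [305, 141]]
[281 160] [ 639. -163.] [ 652. -229.]
[282 171] [ 628. -110.] [ 640. -172.]
[287 171] [ 618. -110.] [ 630. -172.]
[308 153] [ 589. -203.] [ 597. -273.]
[383 164] [ 434. -154.] [ 431. -220.]
[376 175] [ 449. -102.] [ 447. -163.]
[376 187] [449. -51.] [ 447. -108.]
[380 188] [442. -47.] [ 440. -104.]
[397 165] [ 407. -151.] [ 402. -216.]
[398 154] [ 402. -208.] [ 397. -277.]
[305 141] [ 603. -273.] [ 613. -348.]
jar lid [700. 167.]
jar base [708. 164.]
spool top [393. 191.]
spool base [395. 187.]
pot rim [711. 283.]
jar lid [698. 168.]
spool top [390. 195.]
spool base [387. 191.]
pot base [703. 297.]
```

View pics/crop1.png

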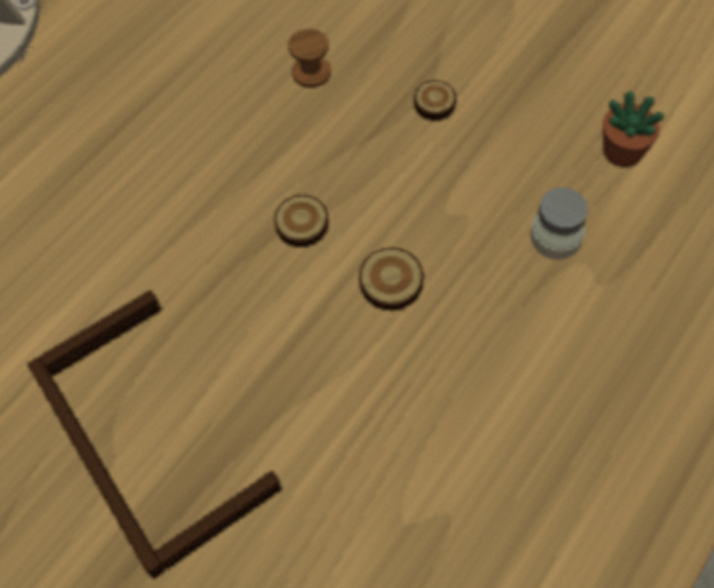

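The crop shows the full slice outlines centred at scene pixels (347,197), (283.3,254.8) and (326.2,282.4). My dark mask cut off their far edges. I'll triangulate from the two views and express everything in the corral frame.

```bash
cat >> h.py <<'E'
M0=np.array([544.,-137.]);D=np.array([-.293,-.956]);D/=np.linalg.norm(D);E_=np.array([-D[1],D[0]])
def cor(p): r=np.array(p)[:2]-M0; return np.array([r@D,r@E_]).round(1)
E
python3 - <<'E'
from h import *
from scipy.spatial.transform import Rotation as Ro
a=capture("scene");b=capture("side")
P=lambda c:c["mtx"]@np.c_[cv2.Rodrigues(np.array(c["rvec"],float))[0],np.array(c["tvec"]).ravel()]
for n,u,v in(("small",(347,197.1),(324.5,296)),("med",(283.3,254.8),(348,222)),("large",(326.2,282.4),(284.5,219.7)),
 ("wallA_out_back_top",(154,325),(398,154)),("wallB_out_back_top",(214,420),(305,141)),("jarlid",(407,247),(198.5,232)),("spooltop",(287,171),(425,259))):
    X=cv2.triangulatePoints(P(a),P(b),np.array(u,float),np.array(v,float));X=(X[:3]/X[3]).ravel()
    print(n,X.round(1),ray(a,u,7)[:2].round(1),ray(b,v,7)[:2].round(1),cor(ray(a,u,7)),cor(ray(b,v,7)))
s=state();q=s["tcp_rot"];print(Ro.from_quat([q[1],q[2],q[3],q[0]]).as_matrix().round(3))
cv2.imwrite("pics/crop2.png",cv2.resize(b["pixels"][130:340,270:410,::-1],None,fx=2.8,fy=2.8,interpolation=2))
E
```

```text
small [519.2 231.8   6.9] [520.9 231.9] [517.5 231. ] [-346.  -130.1] [-344.  -133.2]
med [496.7  38.9   5.7] [499.2  38.5] [494.9  39.6] [-154.7  -94.2] [-154.4  -98.7]
large [602.8  38.1   5.8] [605.  38.] [600.6  39. ] [-185.2    7. ] [-184.9    2.6]
wallA_out_back_top [ 404.2 -219.4   21.8] [ 399.2 -217.7] [ 398.3 -259.9] [ 119.6 -114.8] [ 160.2 -103.3]
wallB_out_back_top [ 606.6 -278.6   25. ] [ 603.5 -277.3] [ 610.8 -329. ] [116.8  98. ] [164.  120.1]
jarlid [699.7 166.4  57. ] [690.3 197.6] [732.5  87.1] [-362.8   41.9] [-269.5  114.6]
spooltop [390.4 191.6  43.5] [370.3 214.8] [379.9 137.6] [-285.4 -269.2] [-214.4 -237.3]
[[ 0.374 -0.    -0.927]
 [ 0.927 -0.     0.374]
 [-0.    -1.    -0.   ]]
```

View pics/crop2.png

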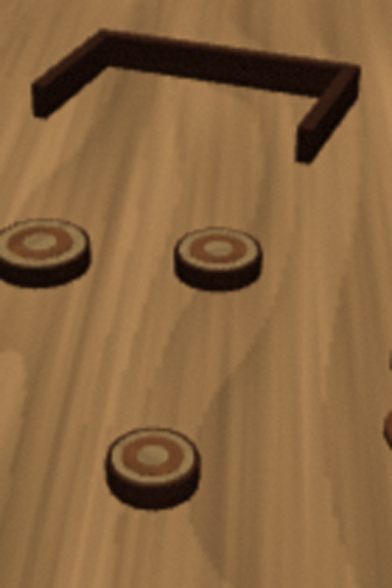

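```bash
sed -i 's/M0=np.array(\[544.,-137.\])/M0=np.array([542.,-134.])/' h.py; cat >> h.py <<'E'
from scipy.spatial.transform import Rotation as Ro
def pose():
    s=state();q=s["tcp_rot"];return s,Ro.from_quat([q[1],q[2],q[3],q[0]]).as_matrix()
def togo(X,Y,z,tilt):
    """corral-frame target of TCP (mm), height, push tilt deg towards +Y; prints turn about tool y and shift along tool axes after turn and before"""
    s,R=pose();t=np.r_[M0+X*D+Y*E_,z]
    pd=D*np.cos(np.radians(tilt))+E_*np.sin(np.radians(tilt))
    zt=np.r_[-pd,0];yt=np.array([0,0,-1.]);Rt=np.c_[np.cross(yt,zt),yt,zt]
    print("t",round(s["t"],2),"tcp",s["eef_pos"].round(1),"corral",cor(s["eef_pos"]),"F",s["force"].round(1),"w",round(s["width"],1),"q",s["q"].round(2))
    print("turn(tool)",Ro.from_matrix(R.T@Rt).as_rotvec().round(3),"shift now-axes",(R.T@(t-s["eef_pos"])).round(1),"shift target-axes",(Rt.T@(t-s["eef_pos"])).round(1))
E
python3 - <<'E'
from h import *
for n,p in(("s",(519,231.5)),("m",(497,39)),("l",(603,38.5)),("jar",(700,166)),("spool",(390,192)),("pot",(707,290))):print(n,cor(p))
togo(-240,-8,150,12)
E
```

```text
s [-342.7 -129.1]
m [-152.2  -93.7]
l [-182.8    7.8]
jar [-333.1   63.2]
spool [-267.1 -240.9]
pot [-453.7   33.5]
t 0.3 tcp [234.  579.4 222.3] corral [-591.8 -503.6] F [ 0.4  1.  -0.3] w 91.7 q [ 1.18  0.35  1.63 -0.    1.16 -0.  ]
turn(tool) [ 0.     1.275 -0.   ] shift now-axes [-307.7   72.5 -524.1] shift target-axes [ 411.6   72.3 -447.2]
```

>>> step_arm:
  rows:
    - [0,0.142,0,0,0,0,0.03]
    - [0,0.142,0,0,0,0,0.03]
    - [0,0.142,0,0,0,0,0.03]
    - [0,0.142,0,0,0,0,0.03]
    - [0,0.142,0,0,0,0,0.03]
    - [0,0.142,0,0,0,0,0.03]
    - [0,0.142,0,0,0,0,0.03]
    - [0,0.142,0,0,0,0,0.03]
    - [0,0.139,0,0,0,0,0.03]

```text
t: 1.2
eef_pos: [233.7, 578.8, 221.5]
tcp_rot: [-0.705, 0.706, -0.049, 0.048]
force: [-0.4, -0.1, -0.1]
width: 29.8
```

>>> step_arm:
  rows:
    - [0,0,0,0.04,0.007,-0.044,0.03]
    - [0,0,0,0.04,0.007,-0.044,0.03]
    - [0,0,0,0.04,0.007,-0.044,0.03]
    - [0,0,0,0.04,0.007,-0.044,0.03]
    - [0,0,0,0.04,0.007,-0.044,0.03]
    - [0,0,0,0.04,0.007,-0.044,0.03]
    - [0,0,0,0.04,0.007,-0.044,0.03]
    - [0,0,0,0.04,0.007,-0.044,0.03]
    - [0,0,0,0.04,0.007,-0.044,0.03]
    - [0,0,0,0.04,0.007,-0.044,0.03]

```text
t: 2.2
eef_pos: [514.9, 167.1, 163.1]
tcp_rot: [0.707, -0.704, 0.047, -0.049]
force: [0.4, 0.4, -0.2]
width: 30.0
```

```bash
python3 - <<'E'
from h import *
togo(-240,-5,12,12)
c=capture("wrist");cv2.imwrite("pics/w1.png",c["pixels"][:,:,::-1]);print(c["hand_eye"].round(2))
E
```

```text
t 2.2 tcp [514.9 167.1 163.1] corral [-280.  -114.2] F [ 0.4  0.4 -0.2] w 30.0 q [0.31 0.29 1.87 0.   0.97 0.44]
turn(tool) [-0.005 -0.047  0.003] shift now-axes [100.8 151.1 -57.8] shift target-axes [ 98.5 151.1 -61.8]
[[   1.     -0.      0.     -0.85]
 [  -0.     -0.28    0.96 -162.71]
 [  -0.     -0.96   -0.28   77.8 ]
 [   0.      0.      0.      1.  ]]
```

>>> step_arm:
  rows:
    - [0,-0.047,0,0.035,0,-0.02,0.03]
    - [0,0,0,0.035,0,-0.02,0.03]
    - [0,0,0,0.03,0.0,-0.02,0.03]
    - [0,0,0,0,0.035,0,0.03]
    - [0,0,0,0,0.035,0,0.03]

```text
t: 2.75
eef_pos: [621.0, 84.5, 95.4]
tcp_rot: [0.708, -0.705, 0.028, -0.039]
force: [0.9, 0.5, -0.3]
width: 29.6
```

```bash
python3 - <<'E'
from h import *
togo(-240,-5,12,12)
c=capture("wrist");cv2.imwrite("pics/w2.png",c["pixels"][:,:,::-1])
E
```

```text
t 2.75 tcp [621.   84.5  95.4] corral [-232.1   11.5] F [ 0.9  0.5 -0.3] w 29.6 q [0.13 0.49 1.74 0.   0.9  0.23]
turn(tool) [-0.004 -0.006  0.015] shift now-axes [-15.8  83.2  10.7] shift target-axes [-14.5  83.4  11.2]
```

View pics/w2.png

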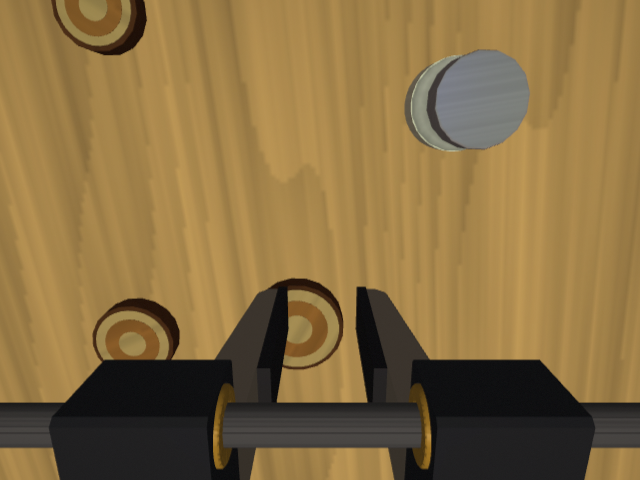

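The wrist view shows the large slice just in front of and left of the fingertips at (300,325). The medium slice is at (135,340) and the jar, well clear, at (470,100). This agrees with my numbers, so I'll shift over, descend behind the large slice and push.

>>> step_arm:
  rows:
    - [0,0,0,-0.015,0,0.012,0.03]
    - [0,0,0,0,0.035,0,0.03]
    - [0,0,0,0,0.03,0,0.03]
    - [0,0,0,0,0.012,0,0.03]
    - [0,0,0,0,0,0,0.03]

```text
t: 3.3
eef_pos: [604.2, 98.5, 11.6]
tcp_rot: [0.707, -0.706, 0.031, -0.035]
force: [0.2, 0.5, 0.2]
width: 29.8
```

```bash
python3 - <<'E'
from h import *
togo(32,54,12,12)
c=capture("wrist");cv2.imwrite("pics/w3.png",c["pixels"][:,:,::-1])
E
```

```text
t 3.3 tcp [604.2  98.5  11.6] corral [-240.5   -8.7] F [0.2 0.5 0.2] w 29.8 q [0.16 0.59 1.8  0.   0.74 0.25]
turn(tool) [-0.002 -0.006  0.006] shift now-axes [   6.3   -0.9 -279.6] shift target-axes [   4.7   -0.4 -279.6]
```

View pics/w3.png

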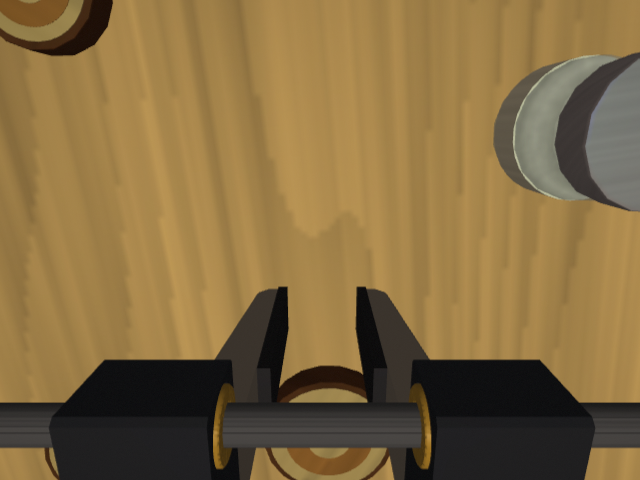

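The large slice sits centred in front of the gap at (330,430). Pushing now.

>>> step_arm:
  rows:
    - [0,0,0,0,0,-0.008,0.03]
    - [0,0,0,0,0,-0.008,0.03]
    - [0,0,0,0,0,-0.012,0.03]
    - [0,0,0,0,0,-0.016,0.03]
    - [0,0,0,0,0,-0.016,0.03]
    - [0,0,0,0,0,-0.016,0.03]
    - [0,0,0,0,0,-0.016,0.03]
    - [0,0,0,0,0,-0.016,0.03]
    - [0,0,0,0,0,-0.016,0.03]
    - [0,0,0,0,0,-0.016,0.03]
    - [0,0,0,0,0,-0.016,0.03]
    - [0,0,0,0,0,0,0.03]

```text
t: 4.55
eef_pos: [590.9, -73.5, 17.5]
tcp_rot: [0.707, -0.705, 0.029, -0.04]
force: [0.5, -0.1, -0.8]
width: 30.1
```

```bash
python3 - <<'E'
from h import *
togo(34,54,12,12)
c=capture("scene");cv2.imwrite("pics/s1.png",cv2.resize(c["pixels"][150:430,140:480,::-1],None,fx=2.1,fy=2.1))
E
```

```text
t 4.55 tcp [590.9 -73.5  17.5] corral [-72.2  29.1] F [ 0.5 -0.1 -0.8] w 30.1 q [-0.13  0.56  1.85  0.01  0.72 -0.04]
turn(tool) [-0.003 -0.009  0.015] shift now-axes [   3.3    5.2 -109. ] shift target-axes [   2.3    5.5 -109.1]
```

View pics/s1.png

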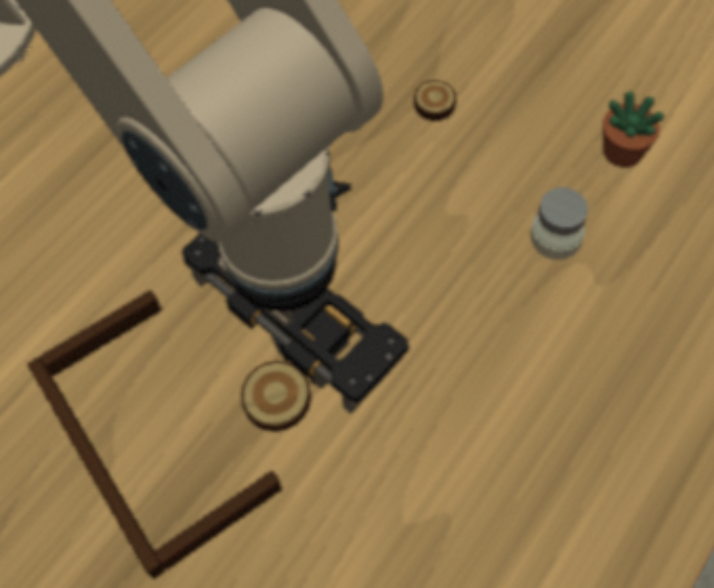

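The large slice is cradled and heading for the mouth, at crop (276,395). The tip has drifted up 5 mm, so I'll correct that during the rest of the push.

>>> step_arm:
  rows:
    - [0,0,0,0,0.005,-0.004,0.03]
    - [0,-0.009,0,0,0.001,-0.01,0.03]
    - [0,0,0,0,0.0005,-0.012,0.03]
    - [0,0,0,0,0.0005,-0.012,0.03]
    - [0,0,0,0,0.0005,-0.012,0.03]
    - [0,0,0,0,0.0005,-0.012,0.03]
    - [0,0,0,0,0.0005,-0.012,0.03]
    - [0,0,0,0,0.0005,-0.012,0.03]
    - [0,0,0,0,0.0005,-0.012,0.03]
    - [0,0,0,0,0.0005,-0.01,0.03]
    - [0,0,0,0,0,-0.006,0.03]
    - [0,0,0,0,0,0,0.03]

```text
t: 5.8
eef_pos: [581.6, -193.9, 8.8]
tcp_rot: [0.709, -0.704, 0.026, -0.038]
force: [-0.2, 2.2, 0.9]
width: 30.0
```

```bash
python3 - <<'E'
from h import *
togo(34,54,12,12)
c=capture("scene");cv2.imwrite("pics/s2.png",cv2.resize(c["pixels"][150:430,140:480,::-1],None,fx=2.1,fy=2.1))
E
```

```text
t 5.8 tcp [ 581.6 -193.9    8.8] corral [45.7 55.4] F [-0.2  2.2  0.9] w 30.0 q [-0.33  0.59  1.81  0.02  0.72 -0.25]
turn(tool) [-0.008 -0.003  0.017] shift now-axes [ 1.  -3.1 11.7] shift target-axes [ 1.  -3.2 11.7]
```

View pics/s2.png

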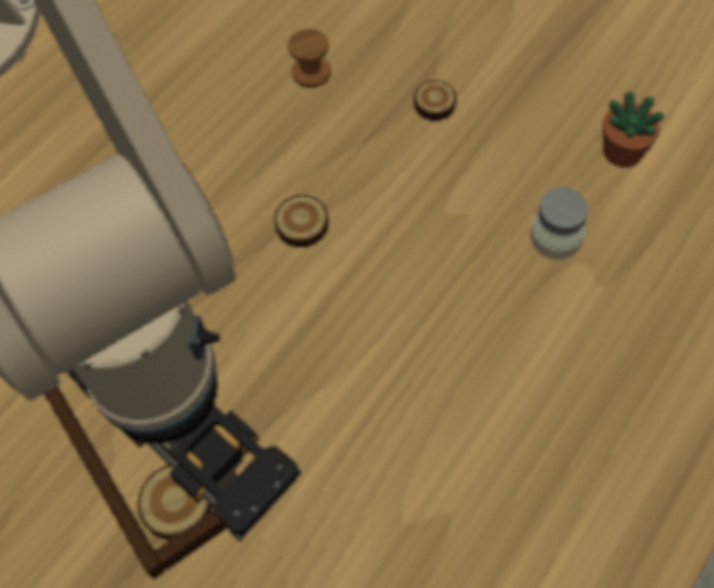

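The large slice is in the corral near the back wall. I'll back off, lift, and go to the medium one.

>>> step_arm:
  rows:
    - [0,0,0,0,0,0.02,0.03]
    - [0,0,0,0,-0.01,0.03,0.03]
    - [0,0,0,0,-0.045,0.04,0.03]
    - [0,0,0,0,-0.045,0.045,0.03]
    - [0,0.08,0,-0.03,-0.01,0.045,0.03]
    - [0,0.08,0,-0.03,0,0.04,0.03]
    - [0,0,0,-0.03,0,0.04,0.03]

```text
t: 6.55
eef_pos: [529.9, 61.1, 106.0]
tcp_rot: [0.704, -0.698, 0.085, -0.101]
force: [0.4, 0.8, -0.5]
width: 29.8
```

```bash
python3 - <<'E'
from h import *
togo(-204,-114,12,21)
c=capture("scene");cv2.imwrite("pics/s3.png",cv2.resize(c["pixels"][150:430,140:480,::-1],None,fx=2.1,fy=2.1))
E
```

```text
t 6.55 tcp [529.9  61.1 106. ] corral [-183.   -68.7] F [ 0.4  0.8 -0.5] w 29.8 q [0.11 0.35 1.95 0.   0.82 0.37]
turn(tool) [-0.007 -0.332  0.024] shift now-axes [-46.6  93.3  21.5] shift target-axes [-34.8  94.   35.9]
```

View pics/s3.png

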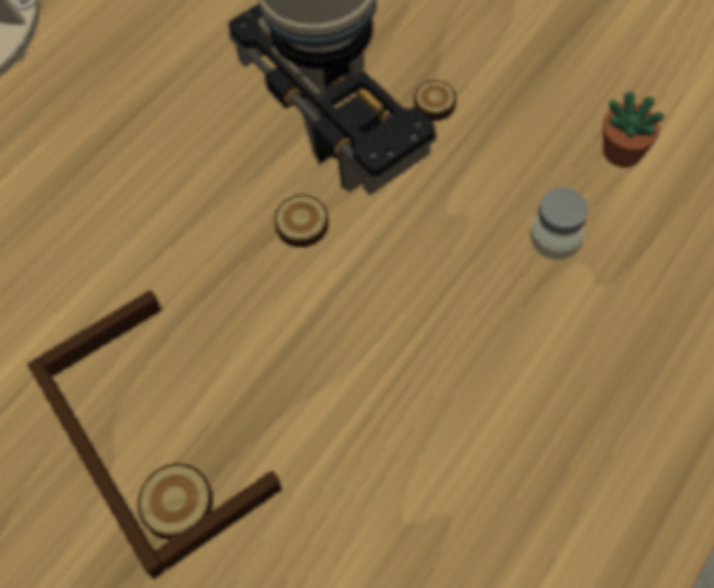

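The large slice lies flat in the corner of the corral, at crop (176,500). Now I'll line up behind the medium one.

>>> step_arm:
  rows:
    - [-0.007,0,0.024,0,0,0,0.03]
    - [0,-0.11,0,0,0,0,0.03]
    - [0,-0.11,0,0,0,0,0.03]
    - [0,-0.11,0,0,0,0,0.03]
    - [0,0,0,-0.035,0,0.036,0.03]
    - [0,0,0,0,0.04,0,0.03]

```text
t: 7.2
eef_pos: [491.2, 105.7, 70.0]
tcp_rot: [0.709, -0.704, -0.036, 0.031]
force: [1.5, -1.9, -0.3]
width: 30.1
```

```bash
python3 - <<'E'
from h import *
togo(-204,-114,12,21)
E
```

```text
t 7.2 tcp [491.2 105.7  70. ] corral [-214.3 -118.8] F [ 1.5 -1.9 -0.3] w 30.1 q [0.2  0.37 2.02 0.01 0.74 0.1 ]
turn(tool) [-0.007  0.026  0.008] shift now-axes [  0.   57.9 -11.8] shift target-axes [  0.8  58.  -11.4]
```

>>> step_arm:
  rows:
    - [-0.007,0.026,0.008,0,0.03,0,0.03]
    - [0,0,0,0,0.027,0,0.03]
    - [0,0,0,0,0,0,0.03]

```text
t: 7.5
eef_pos: [490.3, 107.2, 9.7]
tcp_rot: [-0.707, 0.707, 0.026, -0.025]
force: [0.7, -0.0, 0.4]
width: 30.3
```

```bash
python3 - <<'E'
from h import *
togo(49,-17,12,21)
c=capture("wrist");cv2.imwrite("pics/w4.png",c["pixels"][:,:,::-1])
E
```

```text
t 7.5 tcp [490.3 107.2   9.7] corral [-215.4 -120.1] F [ 0.7 -0.   0.4] w 30.3 q [ 0.21  0.48  2.04 -0.    0.62  0.14]
turn(tool) [0.    0.003 0.   ] shift now-axes [   0.7   -2.2 -283.8] shift target-axes [   1.5   -2.3 -283.8]
```

View pics/w4.png

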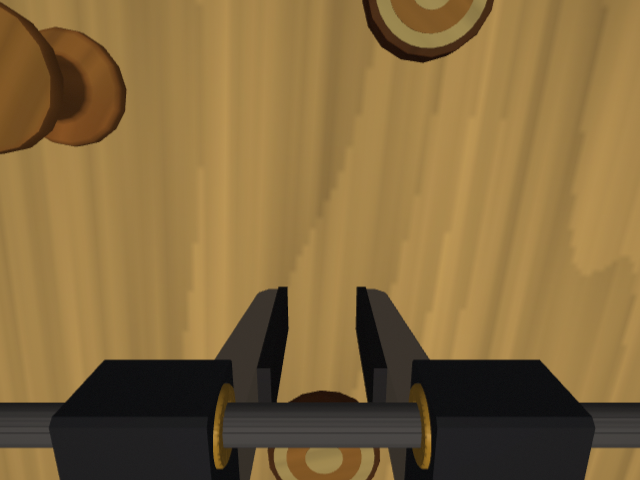

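The medium slice is centred in front of the gap at (323,440). Pushing.

>>> step_arm:
  rows:
    - [0,0,0,0,0,-0.008,0.03]
    - [0,0,0,0,0,-0.008,0.03]
    - [0,0,0,0,0,-0.012,0.03]
    - [0,0,0,0,0.0003,-0.016,0.03]
    - [0,0,0,0,0.0003,-0.016,0.03]
    - [0,0,0,0,0.0003,-0.016,0.03]
    - [0,0,0,0,0.0003,-0.016,0.03]
    - [0,0,0,0,0.0003,-0.016,0.03]
    - [0,0,0,0,0.0003,-0.016,0.03]
    - [0,0,0,0,0.0003,-0.016,0.03]
    - [0,0,0,0,0,-0.012,0.03]
    - [0,0,0,0,0,0,0.03]

```text
t: 8.75
eef_pos: [506.1, -60.3, 17.9]
tcp_rot: [-0.706, 0.707, 0.029, -0.019]
force: [-1.0, -0.0, -1.0]
width: 30.2
```

```bash
python3 - <<'E'
from h import *
togo(49,-17,12,21)
c=capture("scene");cv2.imwrite("pics/s4.png",cv2.resize(c["pixels"][150:430,140:480,::-1],None,fx=2.1,fy=2.1))
E
```

```text
t 8.75 tcp [506.1 -60.3  17.9] corral [-60.  -55.9] F [-1. -0. -1.] w 30.2 q [-0.12  0.47  2.03  0.    0.63 -0.19]
turn(tool) [ 0.002 -0.001  0.014] shift now-axes [  -2.7    6.  -115.7] shift target-axes [  -2.7    5.9 -115.7]
```

View pics/s4.png

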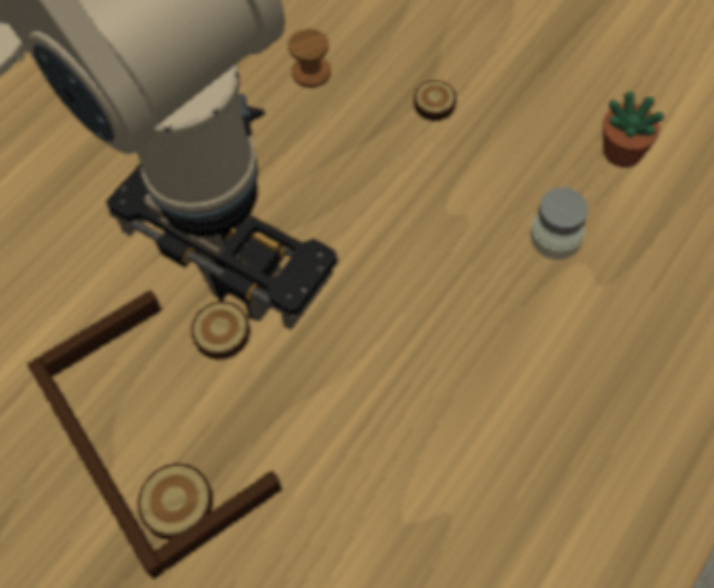

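>>> step_arm:
  rows:
    - [0,0,0,0,0.005,-0.004,0.03]
    - [0,0,0.01,0,0.001,-0.01,0.03]
    - [0,0,0,0,0.0003,-0.012,0.03]
    - [0,0,0,0,0.0003,-0.012,0.03]
    - [0,0,0,0,0.0003,-0.012,0.03]
    - [0,0,0,0,0.0003,-0.012,0.03]
    - [0,0,0,0,0.0003,-0.012,0.03]
    - [0,0,0,0,0.0003,-0.012,0.03]
    - [0,0,0,0,0.0003,-0.01,0.03]
    - [0,0,0,0,0,-0.006,0.03]
    - [0,0,0,0,0,0,0.03]

```text
t: 9.9
eef_pos: [513.7, -170.1, 9.2]
tcp_rot: [-0.706, 0.707, 0.025, -0.023]
force: [-0.8, 0.5, -1.0]
width: 30.0
```

```bash
python3 - <<'E'
from h import *
togo(49,-17,12,21)
c=capture("scene");cv2.imwrite("pics/s5.png",cv2.resize(c["pixels"][150:430,140:480,::-1],None,fx=2.1,fy=2.1))
E
```

```text
t 9.9 tcp [ 513.7 -170.1    9.2] corral [ 42.8 -16.5] F [-0.8  0.5 -1. ] w 30.0 q [-0.32  0.52  1.96 -0.    0.66 -0.39]
turn(tool) [ 0.002 -0.     0.003] shift now-axes [-2.7 -2.8 -5.6] shift target-axes [-2.7 -2.8 -5.6]
```

View pics/s5.png

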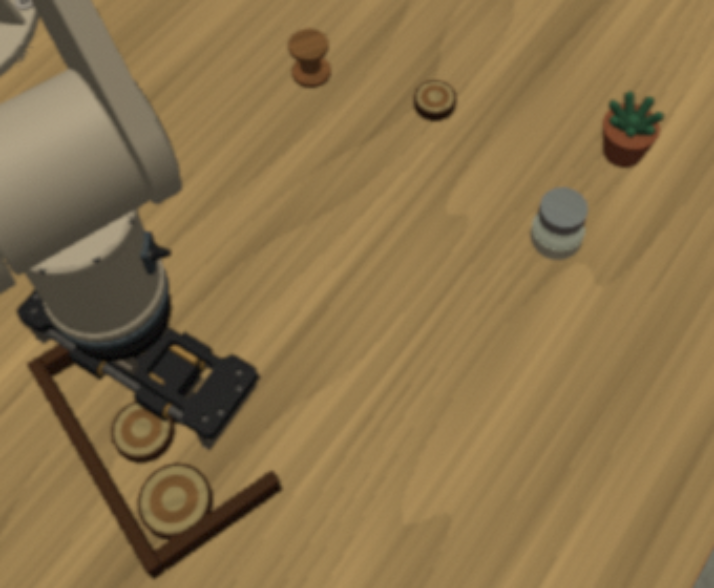

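The medium slice is in, at crop (142,432), beside the large one. Now to the small slice.

>>> step_arm:
  rows:
    - [0,0,0,0,0,0.02,0.02]
    - [0,0,0,0,-0.01,0.03,0.02]
    - [0,0,0,0,-0.045,0.04,0.02]
    - [0,0,0,0,-0.045,0.045,0.02]
    - [0,0.08,0,0,-0.04,0.045,0.02]
    - [0,0.07,0,0,0,0.048,0.02]
    - [0,0,0,0,0,0.048,0.02]
    - [0,0,0,0,0,0.048,0.02]

```text
t: 10.75
eef_pos: [510.8, 137.8, 130.3]
tcp_rot: [0.707, -0.706, 0.032, -0.034]
force: [1.7, -0.9, -0.2]
width: 20.0
```

```bash
python3 - <<'E'
from h import *
togo(-402,-142,11,12)
E
```

```text
t 10.75 tcp [510.8 137.8 130.3] corral [-250.8 -109.5] F [ 1.7 -0.9 -0.2] w 20.0 q [0.26 0.32 1.92 0.   0.9  0.35]
turn(tool) [-0.001 -0.005  0.003] shift now-axes [ -1.5 119.5 154.5] shift target-axes [ -0.3 119.3 154.7]
```

>>> step_arm:
  rows:
    - [0,-0.005,0,0,0,0.04,0.02]
    - [0,0,0,0,0,0.04,0.02]
    - [0,0,0,0,0,0.04,0.02]
    - [0,0,0,0,0,0.02,0.02]
    - [0,0,0,0,0.03,0.0,0.02]
    - [0,0,0,0,0.02,0,0.02]

```text
t: 11.35
eef_pos: [522.2, 295.0, 83.1]
tcp_rot: [0.709, -0.704, 0.023, -0.031]
force: [-0.6, 0.5, -0.0]
width: 19.6
```

```bash
python3 - <<'E'
from h import *
togo(-402,-142,11,12)
c=capture("wrist");cv2.imwrite("pics/w5.png",c["pixels"][:,:,::-1])
c=capture("scene");cv2.imwrite("pics/s6.png",cv2.resize(c["pixels"][150:430,140:480,::-1],None,fx=2.1,fy=2.1))
E
```

```text
t 11.35 tcp [522.2 295.   83.1] corral [-404.4 -144.6] F [-0.6  0.5 -0. ] w 19.6 q [0.51 0.47 1.81 0.   0.85 0.59]
turn(tool) [-0.007  0.011  0.01 ] shift now-axes [ 1.3 72.1 -3.4] shift target-axes [ 2.1 72.1 -2.8]
```

View pics/w5.png

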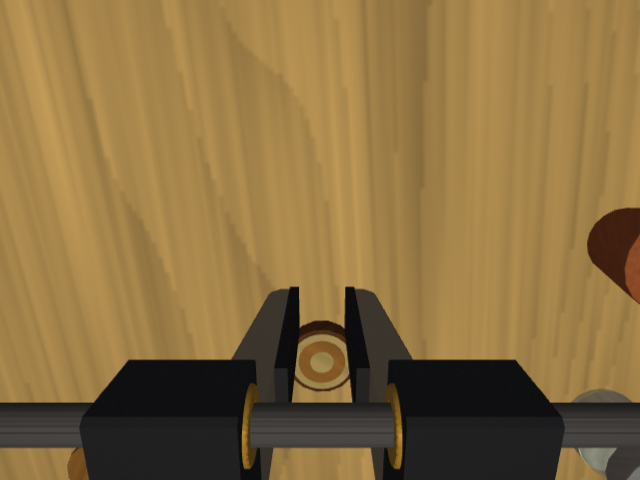

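View pics/s6.png

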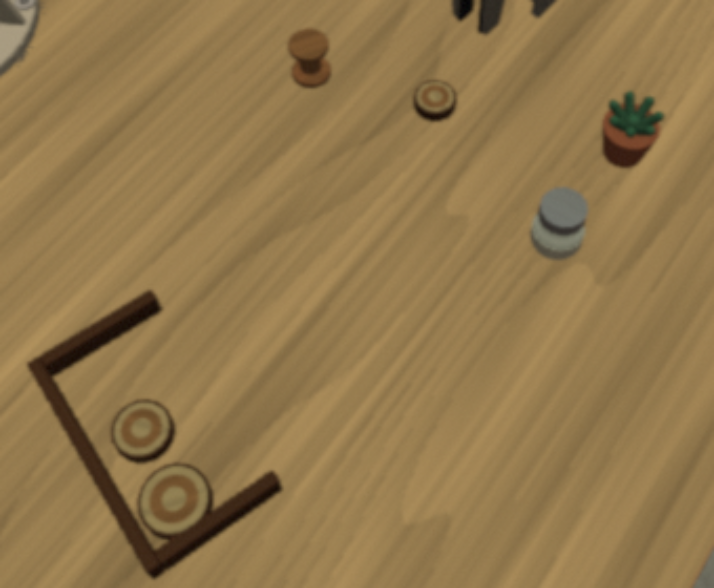

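The small slice is centred at wrist (321,360) and both corralled slices are flat in scene. I'll descend and push.

>>> step_arm:
  rows:
    - [-0.007,0.011,0.01,0.001,0.035,0,0.02]
    - [0,0,0,0,0.03,0,0.02]
    - [0,0,0,0,0.006,0,0.02]
    - [0,0,0,0,0,0,0.02]

```text
t: 11.85
eef_pos: [523.9, 295.2, 13.2]
tcp_rot: [0.707, -0.706, 0.031, -0.031]
force: [-0.7, 0.5, -0.6]
width: 20.2
```

```bash
python3 - <<'E'
from h import *
togo(16,-51,12,12)
c=capture("scene")
for uv in((207.6,355.2),(223.6,388.3)):print(cor(ray(c,uv,7)))
E
```

```text
t 11.85 tcp [523.9 295.2  13.2] corral [-405.1 -143.1] F [-0.7  0.5 -0.6] w 20.2 q [0.51 0.58 1.82 0.   0.74 0.6 ]
turn(tool) [-0. -0. -0.] shift now-axes [   2.6    1.1 -431. ] shift target-axes [   2.5    1.2 -431. ]
[72.1 -2.2]
[79.5 65.4]
```

>>> step_arm:
  rows:
    - [0,0,0,0,0.001,-0.008,0.02]
    - [0,0,0,0,0.001,-0.01,0.02]
    - [0,0,0,0,0.0005,-0.012,0.02]
    - [0,0,0,0,0.0005,-0.016,0.02]
    - [0,0,0,0,0.0005,-0.016,0.02]
    - [0,0,0,0,0.0005,-0.016,0.02]
    - [0,0,0,0,0.0005,-0.016,0.02]
    - [0,0,0,0,0.0005,-0.016,0.02]
    - [0,0,0,0,0.0005,-0.016,0.02]
    - [0,0,0,0,0.0005,-0.016,0.02]
    - [0,0,0,0,0.0005,-0.012,0.02]
    - [0,0,0,0,0,0,0.02]

```text
t: 13.1
eef_pos: [510.8, 127.2, 11.4]
tcp_rot: [0.708, -0.705, 0.03, -0.034]
force: [-0.3, 0.3, 0.0]
width: 20.0
```

```bash
python3 - <<'E'
from h import *
togo(16,-51,12,12)
c=capture("side");cv2.imwrite("pics/d1.png",c["pixels"][:,:,::-1])
c=capture("scene");cv2.imwrite("pics/s7.png",cv2.resize(c["pixels"][150:430,140:480,::-1],None,fx=2.1,fy=2.1))
E
```

```text
t 13.1 tcp [510.8 127.2  11.4] corral [-240.6 -106.3] F [-0.3  0.3  0. ] w 20.0 q [0.24 0.5  1.99 0.   0.64 0.33]
turn(tool) [-0.004 -0.003  0.006] shift now-axes [   1.5   -1.5 -262.5] shift target-axes [   0.8   -0.6 -262.5]
```

View pics/s7.png

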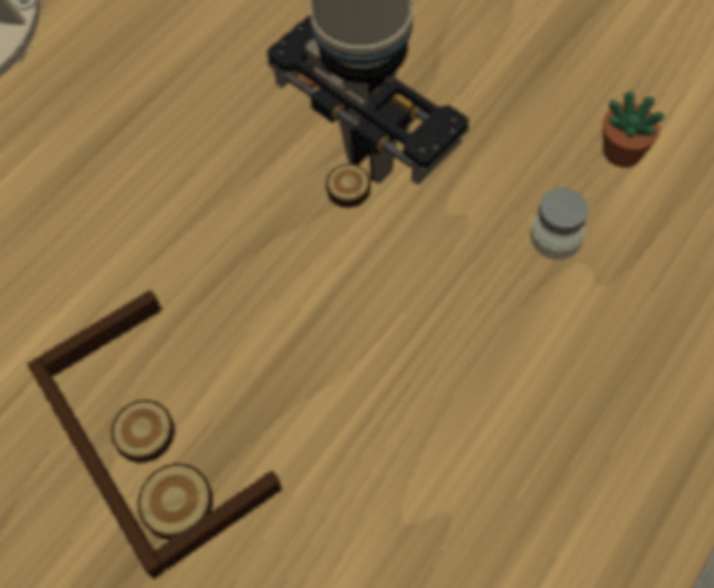

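The small slice is tracking well, at crop (348,185).

>>> step_arm:
  rows:
    - [0,0,0,0,0.0003,-0.008,0.02]
    - [0,0,0,0,0.0005,-0.01,0.02]
    - [0,0,0,0,0.0005,-0.012,0.02]
    - [0,0,0,0,0.0005,-0.014,0.02]
    - [0,0,0,0,0.0005,-0.014,0.02]
    - [0,0,0,0,0.0005,-0.014,0.02]
    - [0,0,0,0,0.0005,-0.014,0.02]
    - [0,0,0,0,0.0005,-0.014,0.02]
    - [0,0,0,0,0.0005,-0.014,0.02]
    - [0,0,0,0,0.0005,-0.014,0.02]
    - [0,0,0,0,0.0005,-0.01,0.02]
    - [0,0,0,0,0,0,0.02]

```text
t: 14.4
eef_pos: [502.8, -18.3, 8.9]
tcp_rot: [0.71, -0.703, 0.027, -0.039]
force: [0.2, -0.6, 0.2]
width: 20.1
```

```bash
python3 - <<'E'
from h import *
togo(16,-51,12,12)
c=capture("scene");cv2.imwrite("pics/s8.png",cv2.resize(c["pixels"][150:430,140:480,::-1],None,fx=2.1,fy=2.1))
E
```

```text
t 14.4 tcp [502.8 -18.3   8.9] corral [-99.1 -71.4] F [ 0.2 -0.6  0.2] w 20.1 q [-0.05  0.48  2.05  0.02  0.6   0.03]
turn(tool) [-0.01  -0.006  0.016] shift now-axes [  -3.2   -4.4 -116.9] shift target-axes [  -4.    -3.1 -116.9]
```

View pics/s8.png

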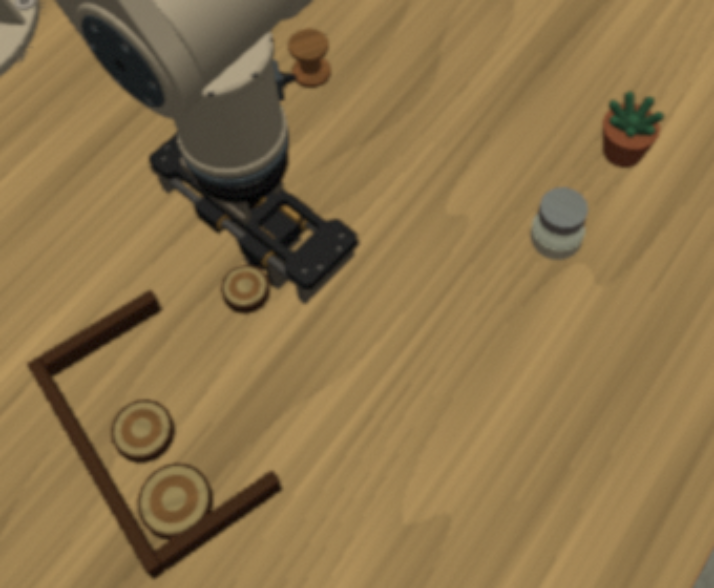

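>>> step_arm:
  rows:
    - [-0.01,-0.006,0.016,0,-0.003,-0.005,0.02]
    - [0,0,0,0,0,-0.01,0.02]
    - [0,0,0,-0.0005,0,-0.012,0.02]
    - [0,0,0,-0.0005,0,-0.012,0.02]
    - [0,0,0,-0.0005,0,-0.012,0.02]
    - [0,0,0,-0.0005,0,-0.012,0.02]
    - [0,0,0,-0.0005,0,-0.012,0.02]
    - [0,0,0,-0.0005,0,-0.012,0.02]
    - [0,0,0,-0.0005,0,-0.012,0.02]
    - [0,0,0,0,0,-0.01,0.02]
    - [0,0,0,0,0,0,0.02]

```text
t: 15.55
eef_pos: [487.4, -137.3, 11.6]
tcp_rot: [-0.706, 0.707, -0.032, 0.03]
force: [0.1, -0.2, 0.7]
width: 20.1
```

```bash
python3 - <<'E'
from h import *
togo(16,-51,12,12)
c=capture("scene");cv2.imwrite("pics/s9.png",cv2.resize(c["pixels"][150:430,140:480,::-1],None,fx=2.1,fy=2.1))
E
```

```text
t 15.55 tcp [ 487.4 -137.3   11.6] corral [ 19.2 -51.2] F [ 0.1 -0.2  0.7] w 20.1 q [-0.28  0.48  2.03 -0.    0.63 -0.19]
turn(tool) [ 0.001  0.    -0.003] shift now-axes [ 0.9 -0.4  3.1] shift target-axes [ 0.9 -0.4  3.1]
```

View pics/s9.png

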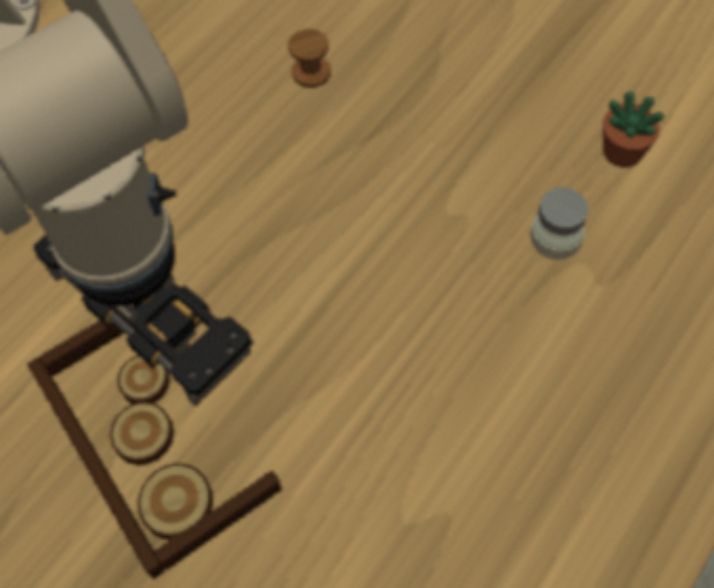

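All three are inside. Backing off and lifting clear.

>>> step_arm:
  rows:
    - [0,0,0,0,0,0.02,0.02]
    - [0,0,0,0,-0.01,0.03,0.02]
    - [0,0,0,0,-0.045,0.04,0.02]
    - [0,0,0,0,-0.045,0.045,0.02]
    - [0,0,0,0,-0.045,0.045,0.02]
    - [0,0,0,0,-0.03,0.04,0.02]
    - [0,0,0,0,0,0.02,0.02]
    - [0,0,0,0,0,0,0.02]
    - [0,0,0,0,0,0,0.02]
    - [0,0,0,0,0,0,0.02]

```text
t: 16.6
eef_pos: [506.7, 85.1, 164.2]
tcp_rot: [0.707, -0.706, 0.032, -0.029]
force: [-0.2, -0.3, 0.2]
width: 19.8
```

```bash
python3 - <<'E'
from h import *
c=capture("scene");cv2.imwrite("pics/s10.png",cv2.resize(c["pixels"][150:430,140:480,::-1],None,fx=2.1,fy=2.1))
d=capture("side");cv2.imwrite("pics/d10.png",d["pixels"][:,:,::-1])
for uv in((142,378),(141.5,433),(176,500)):print(cor(ray(c,(uv[0]/2.1+140,uv[1]/2.1+150),7)))
s=state();print(s["t"],s["eef_pos"])
E
```

```text
[ 48.2 -43.6]
[73.3 -0.8]
[79.1 65.3]
16.7 [506.66630707  84.6823955  163.99527343]
```

View pics/s10.png

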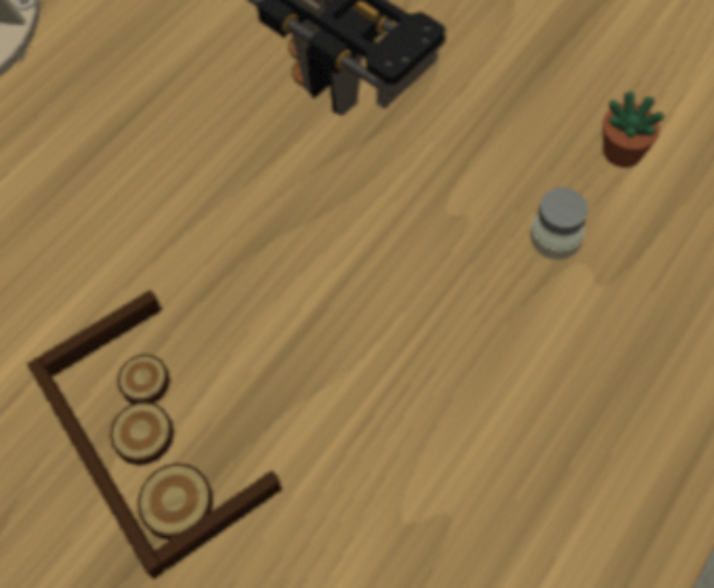

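View pics/d10.png

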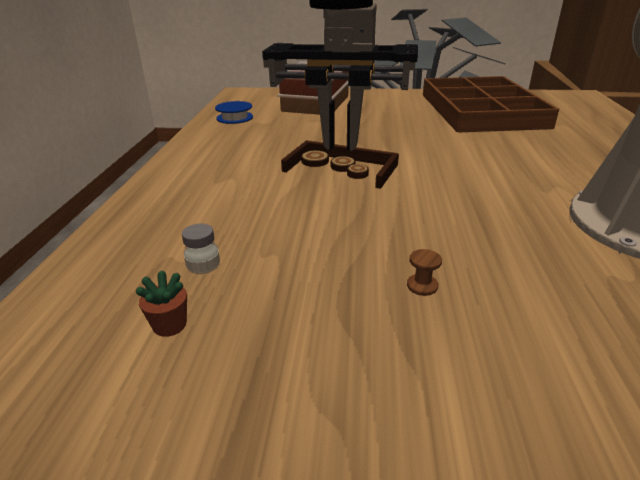

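The scene view shows the slices flat and side by side at crop (142,378), (141,433) and (176,500), all inside the mouth line. The side view shows the jar, spool and pot at the same pixels as before, and the arm is clear.

```bash
python3 -c "
from station import hand_in
print(hand_in())"
```

```text
the job is handed in; nothing more can be done
None
```

All three wood slices are inside the corral, and I handed the job in at about 16.7 s of the 72 s allowed. I pushed them along the table with the front edges of the nearly closed fingers (20–30 mm gap), in the order large, medium, small, and did not grip or lift any of them.

**Slice positions:** the last scene picture gives these centres in the corral frame:

| Slice | x (mm) | y (mm) | Minimum x needed (mm) |
|---|---|---|---|
| small | 48 | -44 | 19 |
| medium | 73 | -1 | 23 |
| large | 79 | 65 | 27 |

In both camera views all three look flat and none lies on another. The large slice rests against, or very near, the back and side walls. The small one about touches the medium one.

**Bystanders:** in the last side picture the jar, spool and pot stand at the same pixels as at the start. The arm was lifted clear before hand-in, and the tool force readings I saw stayed below about 3 N.

**Disagreements:**
- The two cameras differed by about 4 mm in x on the slices.
- My first dark mask cut off the slices' far edges, so I took their centres by eye from zoomed pictures.
- The fingertips drifted up and down by several millimetres during the pushes, and I corrected this between moves.
- I judged flatness by eye and did not measure tilt.

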